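# Turn the used beaker over, rinse it and stand it to dry

## Task

The steel beaker that stands upright on the worktop is used. Turn it upside down, press it mouth down over the star of the jug rinser until the star is fully down and keep it down for at least a second; then set it down, without dropping it, upside down on the ribbed drying mat, fully on the mat and not touching the two clean beakers, and let go. Leave the clean beakers standing where they are.

Things in the scene. Friction and masses are not known exactly. Their poses are not given: they have to be found in the camera images.
- beaker: Used steel beaker, 70 mm tall, round, 50 mm across at the closed foot widening to 56 mm at the open mouth, wall 2.5 mm, about 0.12 kg. Starts upright on bare worktop between rinser and mat. Origin under the centre of its foot, +z along its axis from foot to mouth (down when upside down). One grasp cannot turn it right over: lay it on its side half way, then take a new hold.
- beaker_mouth (a point): Centre of the used beaker's mouth, in the plane of its rim, 70 mm along +z from the origin of its body.
- mat: Grey-green silicone drying mat, 300 mm along its x, 260 mm along its y, fixed. Origin at the centre of its underside, z up. Ribs 6 mm wide run along y, tops 8 mm above the worktop, centres at x = 0, +-24, ... +-120 mm; a beaker laid along y over a gap (x = +-12, +-36, ... mm) does not roll. Two clean beakers stand on its +x half, away from the robot; the -x half is free.
- rinser: Counter-top jug rinser: square steel case 170 x 170 mm with a drip grille, 36 mm high at its lip, fixed to the worktop; origin at the centre of its underside, z up. In the middle of it the black spray star stands on a spring.
- star_top (a point): Centre of the star, on the upper side of its six flat arms, 51 mm above the worktop when up. The arms reach 44 mm from the centre, so a beaker's rim (28 mm radius) rests on them; a spray hub 28 mm across rises 8 mm above the arms and goes inside the mouth.
- star (a joint): How far the star is pressed down, in m: 0 up, 0.009 fully down on its stop. The spring takes 4 N to start and 8.5 N when fully down; the beaker's own weight does not press it. It returns by itself.
- clean_1: A clean beaker, the same as the used one, standing loose upside down on the +x half of the mat: origin at the centre of its foot, which is on top, 78 mm above the worktop; +z points down.
- clean_1_mouth (a point): Centre of that clean beaker's mouth, which rests on the ribs.
- clean_2: A clean beaker, the same as the used one, standing loose upside down on the +x half of the mat: origin at the centre of its foot, which is on top, 78 mm above the worktop; +z points down.
- clean_2_mouth (a point): Centre of that clean beaker's mouth, which rests on the ribs.

How it is judged (in metres and radians):
On the way, in this order (a step that is already met when the one before it is completed fails the run):
1. the used beaker, mouth down over the star, keeps the star fully down for a second (angle between beaker's own z axis and vertical above 2.9 rad and horizontal distance between beaker_mouth and star_top below 0.016 m and value of joint star above 0.0075 m and contact force between beaker and star above 2 N), for 1 s.
2. the used beaker, still in the fingers, is lowered upside down onto the mat (mouth less than 8 mm above the ribs before it is let go) (angle between beaker's own z axis and vertical above 2.9 rad and z of beaker_mouth in the frame of mat below 0.016 m and x of beaker_mouth in the frame of mat between -0.15 and 0.15 m and y of beaker_mouth in the frame of mat between -0.13 and 0.13 m and contact force between the fingers and beaker above 0.5 N), for 0.1 s.
At the end, for the whole second after the job is handed in: The used beaker stands upside down (within 5 degrees) with its whole rim on the mat, at rest, released, not touching a clean beaker; both clean beakers still stand upside down within 30 mm of where they started; the star is up again (angle between beaker's own z axis and vertical above 3.05 rad and x of beaker_mouth in the frame of mat between -0.123 and 0.123 m and y of beaker_mouth in the frame of mat between -0.103 and 0.103 m and z of beaker_mouth in the frame of mat between 0.003 and 0.012 m and horizontal distance between beaker_mouth and clean_1_mouth above 0.056 m and horizontal distance between beaker_mouth and clean_2_mouth above 0.056 m and contact force between beaker and clean_1 below 0.02 N and contact force between beaker and clean_2 below 0.02 N and angle between each of clean_1, clean_2's own z axis and vertical above 3 rad and distance of each of clean_1, clean_2 from where it was at the start of the episode below 0.03 m and linear speed of beaker below 0.02 m/s and contact force between the fingers and beaker below 0.02 N and value of joint star below 0.002 m).
It fails at once if a clean beaker is tipped over or shoved more than 40 mm (angle between any of clean_1, clean_2's own z axis and vertical below 2.6 rad or distance of any of clean_1, clean_2 from where it was at the start of the episode above 0.04 m).
It fails at once if the used beaker falls off the worktop (height (world z) of beaker below -0.05 m).
It also fails if it takes over 67 s, if anything falls off the work surface, if the arm or the gripper's body presses on something with over 40 N, if the wrist force passes 120 N, or if a joint passes its speed limit or range.

## Robot

A 7-joint arm with a two-finger parallel gripper is mounted at the origin on a cart in front of the work surface, level with it; the furniture and walls round the work are solid. World frame = base frame: x ahead of the robot, y to its left, z up, the work surface at z = 0. Lengths are in mm, angles in rad, forces in N, time in s.
With the tool pointing down it reaches from about 425 to 875 mm from the base axis. Payload 8.4 kg.
Tool frame: the origin (TCP) lies on the mounting face of the last link; the fingertips stand 182 mm ahead of it and the grasp point (between the pads) lies 164 mm ahead of it; z points along the fingers, y is the line along which they close (so a half turn about z gives the same grasp; the last joint's range is limited). The gripper opens to 87 mm and grips with 3 to 60 N. Pads are 19 mm wide; open, the fingers measure 117 mm over their backs; the gripper's body (75 mm by 190 mm) begins 51 mm behind the grasp point.
Start: joints at [-1.38, 0.333, 0.04, 1.465, -0.013, 1.343, -0.059], TCP at [185.749, 622.873, 404.746] pointing down, gripper open.
Joint ranges: [-2.58, 2.58], [-0.38, 2.09], [-1.3, 1.39], [0.25, 2.4], [-1.5, 4.64], [0.08, 2.09], [-2.65, 2.65]. Speed limits (rad/s): [2.22, 2.22, 2.79, 2.79, 3.14, 3.14, 3.14].

## Interface

Orientations are given as [roll, pitch, yaw] about the fixed x, y, z axes, in that order (R = Rz(yaw) Ry(pitch) Rx(roll)).
In Python, from cell import env gives the robot as it stands. Calls block until the motion is done:
- env.move_ptp(position, orientation): joint-space move of the TCP to a pose.
- env.servo_line(position, rotation=None, v=150): straight line of the TCP; rotation=None keeps the orientation; v is the mean speed in mm/s.
- env.move_j(angles): joint-space move.
- env.gripper_to(opening, grip_force=None): finger opening in mm; grip_force is the grip in N (None keeps the last); returns when the fingers have stopped.
- env.dwell(seconds).
- env.inverse_kinematics(position, orientation): joint angles nearest the present ones, or None.
- env.camera(name): name is "scene" or "side" or "wrist"; returns (picture, depth): 384x512x3 uint8, red, green, blue; 384x512 float32, mm along the optical axis (not along the pixel's ray), 0 where there is no reading.
- env.camera_params(name): a dict with "mtx" (3x3 intrinsics, pixels), "R" (3x3) and "t" (3): a world point X has camera coordinates R X + t. Camera axes: x right, y down, z forward; pixel columns grow to the right and rows downward; lengths in mm; the calibration is good to about 2 mm. A picture is of the moment at which its call begins: read the wrist's pose just before it. camera_params takes no time and is no camera call; for the wrist camera it gives the pose at the moment of the call.
A pose or a line that the arm cannot do raises env.IKError and nothing moves.
- env.finish_job(): hands the job in; it is judged then, once.
Trained networks look in the newest picture that a camera, given by its name, has taken for a name from the list of things; names that differ only in an ending like _2 or _b are one class to them, and where a whole thing is asked for, a point or a joint stands for the part that bears it (a point fixed in the world has none). Each returns a list of dicts, best first, with "confidence" (0 to 1); they miss things now and then, are a little off and sometimes report something else, mostly with a low value. They report only what shows in the picture. A call takes as long as a camera call.
- env.recognise(label, camera): "rect" ([left, top, right, bottom] in pixels, round what is visible of it).
Readings, each from a call of its own:
- env.read_time_s(): time.
- env.read_joint_pos(): joint angles.
- env.read_joint_velocities(): joint speeds.
- env.read_joint_efforts(): joint torques, N m.
- env.read_tcp_pos(): TCP position.
- env.read_tool_rot(): TCP orientation.
- env.read_wrist_force(): force on the tool from outside, world axes, zero at the start.
- env.read_moment(): the same for the moment, N m.
- env.read_gripper_width(): finger opening in mm.
- env.read_grip_force(): force on a finger pad.
Only numpy, scipy, OpenCV 4.12 (cv2) and the standard library are available. Lean on these libraries where they do the work, as an engineer would, in place of code of your own. Each camera call takes 0.05 s, during which the arm holds its last target. There are 200 camera calls.

## Working session

There is one attempt and no reset: what is moved stays moved. The work goes in short steps, each a Python script; the robot and the scene stay as the last script left them, time stands still between calls to the robot, and variables do not carry over. Pictures are saved under pics/ and viewed, at most 10 in all, crops included, and the job is handed in when it is done.

```bash
ls; mkdir -p pics; python3 - <<'E'
from cell import env
import cv2,numpy as np
ims=[]
for c in ["scene","side"]:
    im,d=env.camera(c); cv2.imwrite(f"pics/{c}0.png",im[:,:,::-1]); np.save(f"pics/{c}0d.npy",d)
    p=env.camera_params(c); print(c,(-p["R"].T@p["t"]).round(), (p["R"][2]).round(2))
    for l in ["beaker","mat","rinser","star","clean_1"]:
        print(l,[(np.round(r["rect"]),round(r["confidence"],2)) for r in env.recognise(l,c)])
print(env.read_time_s(),env.read_tool_rot())
a=cv2.imread("pics/scene0.png");b=cv2.imread("pics/side0.png")
E
```

```text
cell.py
pics
scene [-172. -614.  801.] [ 0.61  0.51 -0.61]
beaker [(array([260., 175., 277., 207.]), 0.69)]
mat [(array([259., 213., 411., 338.]), 0.81), (array([366., 223., 389., 262.]), 0.18)]
rinser [(array([148., 152., 216., 197.]), 0.87)]
star [(array([173., 160., 186., 175.]), 0.47)]
clean_1 [(array([322., 205., 347., 241.]), 0.66), (array([367., 224., 388., 260.]), 0.56)]
side [ 192. -677.  717.] [ 0.38  0.69 -0.62]
beaker [(array([252., 190., 273., 220.]), 0.84)]
mat [(array([212., 249., 388., 384.]), 0.65)]
rinser [(array([216., 249., 390., 384.]), 0.7), (array([158., 149., 231., 192.]), 0.68)]
star [(array([190., 156., 205., 166.]), 0.47)]
clean_1 [(array([341., 268., 363., 312.]), 0.73), (array([303., 240., 331., 276.]), 0.55)]
0.6 [3.14158778e+00 1.61485212e-06 2.85181856e+00]
```

View pics/scene0.png

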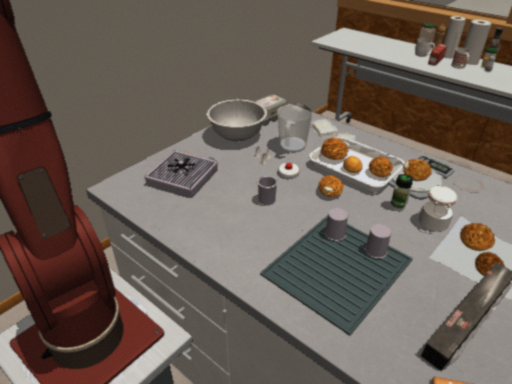

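View pics/side0.png

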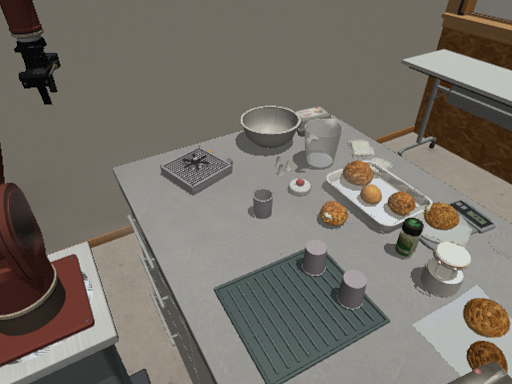

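```bash
cat > h.py <<'E'
import numpy as np,cv2
def cloud(d,p):
    h,w=d.shape;u,v=np.meshgrid(np.arange(w),np.arange(h));K=p["mtx"]
    c=np.stack([(u-K[0,2])/K[0,0]*d,(v-K[1,2])/K[1,1]*d,d],-1)
    X=(c-np.ravel(p["t"]))@p["R"]; X[d<=0]=np.nan
    return X
E
python3 - <<'E'
from cell import env
from h import *
for c,rs in [("scene",dict(b=(258,172,279,209),c1=(320,203,349,243),c2=(365,222,390,262),rin=(146,150,218,199),mat=(255,210,415,342))),("side",dict(b=(250,187,275,222),c1=(301,238,333,278),c2=(339,266,365,314),rin=(156,147,233,194),mat=(210,247,392,384)))]:
    X=cloud(np.load(f"pics/{c}0d.npy"),env.camera_params(c))
    for n,(l,t,r,b) in rs.items():
        P=X[t:b,l:r].reshape(-1,3);P=P[~np.isnan(P[:,0])]
        z=P[:,2]
        if n=="mat": Q=P[(z>3)&(z<14)]
        elif n=="rin": Q=P[(z>28)&(z<70)]
        else: Q=P[z>25]
        (cx,cy),r=cv2.minEnclosingCircle(Q[:,:2].astype(np.float32))
        top=Q[Q[:,2]>np.percentile(Q[:,2],98)-6]
        (tx,ty),tr=cv2.minEnclosingCircle(top[:,:2].astype(np.float32))
        print(c,n,len(Q),np.round([cx,cy,r]),"top",np.round([tx,ty,tr]),"zmax",np.percentile(Q[:,2],[50,98]).round(1),"minrect",cv2.minAreaRect(Q[:,:2].astype(np.float32)))
E
```

```text
scene b 385 [615.  12.  31.] top [615.  12.  31.] zmax [54.5 73. ] minrect ((614.48876953125, 12.421480178833008), (58.0859260559082, 55.11567306518555), 0.25987738370895386)
scene c1 502 [ 614. -226.   29.] top [ 616. -225.   27.] zmax [67.1 81.2] minrect ((612.8385009765625, -227.5114288330078), (51.73151397705078, 52.56312942504883), 84.41201782226562)
scene c2 558 [ 628. -344.   29.] top [ 631. -343.   27.] zmax [66.6 81. ] minrect ((627.509521484375, -340.6582336425781), (53.67562484741211, 50.9366340637207), 41.768463134765625)
scene rin 1745 [529. 290. 117.] top [529. 295.  44.] zmax [34.1 55.1] minrect ((537.323974609375, 295.81243896484375), (193.7770538330078, 172.4339599609375), 16.4051513671875)
scene mat 7814 [ 573. -283.  289.] top [ 568. -270.  262.] zmax [ 5.3 10.9] minrect ((540.5349731445312, -308.624267578125), (433.9271240234375, 462.8133544921875), 40.6055793762207)
side b 412 [613.  11.  30.] top [613.  10.  30.] zmax [51.4 69.4] minrect ((613.388427734375, 11.114376068115234), (56.964115142822266, 55.59528732299805), 9.690081596374512)
side c1 609 [ 613. -228.   27.] top [ 615. -227.   26.] zmax [69.9 78.6] minrect ((614.3106689453125, -228.82911682128906), (53.1650276184082, 50.60697937011719), 23.802486419677734)
side c2 724 [ 628. -343.   27.] top [ 629. -342.   26.] zmax [70.6 78.6] minrect ((628.5147094726562, -344.0364074707031), (52.582183837890625, 50.324607849121094), 16.797151565551758)
side rin 1503 [528. 291. 117.] top [527. 292.  44.] zmax [31.6 52. ] minrect ((527.6367797851562, 291.9724426269531), (173.10943603515625, 175.33644104003906), 16.151668548583984)
side mat 5442 [ 531. -279.  208.] top [ 521. -294.  196.] zmax [5.6 9.4] minrect ((517.3364868164062, -281.95538330078125), (409.75567626953125, 308.3287048339844), 88.2591552734375)
```

The beaker is upright near (267,190) in scene, the rinser sits at upper left, and the mat at lower centre has the two clean beakers on its far half. Next I'll get the mat pose by colour, then check IK feasibility for a tilted-tool plan.

```bash
cat >> h.py <<'E'
def matpose(env,c,f):
    im=cv2.imread(f"pics/{f}.png");X=cloud(np.load(f"pics/{f}d.npy"),env.camera_params(c))
    b,g,r=[im[...,i].astype(int) for i in range(3)]
    m=((g-r>8)&(g<110)&(np.abs(X[...,2]-5)<9)&(X[...,0]>350)&(X[...,0]<800)).astype(np.uint8)
    m=cv2.morphologyEx(m,cv2.MORPH_CLOSE,np.ones((5,5)))
    n,L,S,_=cv2.connectedComponentsWithStats(m);k=1+S[1:,4].argmax()
    P=X[(L==k)];P=P[(P[:,2]<12)&(P[:,2]>-4)]
    return cv2.minAreaRect(P[:,:2].astype(np.float32)),cv2.boxPoints(cv2.minAreaRect(P[:,:2].astype(np.float32))).round(),P[:,2].mean()
from scipy.spatial.transform import Rotation as Ro
G=164.
def tool(head,tilt,flip):
    """tool pointing along azimuth head, tilt rad from straight down; x=+-(h cos+u sin); y across. returns R"""
    h=np.array([np.cos(head),np.sin(head),0]);u=np.array([0,0,1.])
    z=h*np.sin(tilt)-u*np.cos(tilt); x=(h*np.cos(tilt)+u*np.sin(tilt))*(-1 if flip else 1)
    return np.stack([x,np.cross(z,x),z],1)
def pose(gp,R): return np.asarray(gp,float)-G*R[:,2], Ro.from_matrix(R).as_euler('xyz')
E
python3 - <<'E'
from cell import env
from h import *
for c in ["scene","side"]: print(matpose(env,c,c+"0"))
def scan(name,gp,heads,tilts):
    for t in tilts:
        s=[]
        for h in heads:
            o=''
            for f in (0,1):
                q=env.inverse_kinematics(*[list(map(float,v)) for v in pose(gp,tool(np.radians(h),np.radians(t),f))])
                o+='.' if q is None else str(f)
            s.append(o)
        print(name,t,s)
H=range(-180,180,30);T=(20,35,45,55,70)
print(list(H))
scan("A",(614,11,40),H,T)
scan("B",(480,-280,33),H,T)
scan("S",(528,293,90),H,T)
print(env.read_time_s())
E
```

```text
(((520.4570922851562, -293.3695068359375), (256.80303955078125, 297.5875549316406), 88.50538635253906), array([[ 368., -418.],
       [ 666., -426.],
       [ 673., -169.],
       [ 375., -161.]], dtype=float32), np.float64(5.1726336624473115))
(((521.1285400390625, -291.2471008300781), (265.1011657714844, 298.80047607421875), 88.65103912353516), array([[ 369., -420.],
       [ 667., -427.],
       [ 674., -162.],
       [ 375., -155.]], dtype=float32), np.float64(3.133359000745486))
[-180, -150, -120, -90, -60, -30, 0, 30, 60, 90, 120, 150]
A 20 ['01', '01', '01', '01', '01', '01', '01', '01', '01', '01', '01', '01']
A 35 ['01', '01', '01', '01', '01', '01', '01', '01', '01', '01', '01', '01']
A 45 ['01', '01', '01', '01', '01', '01', '01', '01', '01', '01', '01', '01']
A 55 ['..', '01', '01', '01', '01', '01', '..', '01', '01', '01', '01', '01']
A 70 ['..', '..', '01', '01', '01', '01', '..', '01', '01', '01', '01', '..']
B 20 ['01', '01', '01', '01', '01', '01', '01', '01', '01', '01', '01', '01']
B 35 ['01', '01', '01', '01', '01', '.1', '01', '01', '01', '01', '01', '01']
B 45 ['01', '01', '01', '01', '01', '..', '01', '01', '01', '01', '01', '01']
B 55 ['01', '01', '01', '01', '..', '..', '..', '01', '01', '01', '01', '01']
B 70 ['01', '01', '01', '01', '..', '..', '..', '01', '01', '01', '01', '..']
S 20 ['01', '01', '01', '01', '01', '01', '01', '01', '01', '01', '01', '01']
S 35 ['01', '01', '01', '01', '01', '01', '01', '01', '01', '01', '01', '01']
S 45 ['01', '01', '01', '01', '01', '01', '01', '01', '01', '01', '01', '01']
S 55 ['01', '..', '01', '01', '01', '01', '01', '..', '01', '01', '01', '01']
S 70 ['..', '..', '..', '01', '01', '01', '..', '..', '01', '01', '01', '01']
0.6
```

```bash
cat >> h.py <<'E'
L=lambda a:[float(v) for v in a]
def ptp(env,gp,R):
    p,o=pose(gp,R); env.move_ptp(L(p),L(o))
def line(env,gp,R,v=150):
    p,o=pose(gp,R); env.servo_line(L(p),L(o),v=v)
def ik(env,gp,R):
    p,o=pose(gp,R); q=env.inverse_kinematics(L(p),L(o)); return None if q is None else np.round(q,2)
MC=np.array([521.,-292.]);MY=np.radians(-1.45)
def mat(x,y,z):
    c,s=np.cos(MY),np.sin(MY); return np.array([MC[0]+c*x-s*y,MC[1]+s*x+c*y,z])
D=np.radians
E
cat > s1.py <<'E'
from cell import env
from h import *
b=np.array([614,11.5,38.])
print("t",env.read_time_s())
for hd in (0,90,-90):
  for f in (0,1): print(hd,f,ik(env,b,tool(D(hd),D(45),f)))
for hd in (90,-90):
  for f in (0,1): print("B",hd,f,ik(env,mat(-60,0,40),tool(D(hd)+MY,D(45),f)))
for hd in (0,30,60,-30):
  for f in (0,1): print("S",hd,f,ik(env,(528,293,90),tool(D(hd),D(45),f)))
E
python3 s1.py
```

```text
t 0.6
0 0 [ 0.53  0.3  -0.71  2.36  2.34  0.35  2.37]
0 1 [ 0.08  0.23 -0.24  2.38  2.59  0.29 -1.11]
90 0 [-0.36  0.91  0.95  1.72 -1.32  1.66  1.04]
90 1 [-0.39  0.95  1.01  1.72 -1.35  1.7  -2.09]
-90 0 [-0.59  0.67  0.16  1.66  0.63  1.27  2.36]
-90 1 [-0.92  0.76  0.62  1.68  0.34  1.15 -0.57]
B 90 0 [ 0.16  1.02  1.01  1.58 -1.07  1.87  1.41]
B 90 1 [ 0.09  1.17  1.2   1.59 -1.2   2.01 -1.65]
B -90 0 [-0.44  0.41  0.49  2.17  0.87  0.82  2.45]
B -90 1 [-0.74  0.53  0.85  2.19  0.65  0.69 -0.52]
S 0 0 [-0.23  0.24 -0.72  2.25  1.45  0.75  2.64]
S 0 1 [-1.2   0.17  0.3   2.3   1.33  0.57 -0.48]
S 30 0 [-0.11  0.11 -0.52  2.37  2.33  0.15  2.34]
S 30 1 [-0.12  0.11 -0.51  2.37  2.34  0.15 -0.81]
S 60 0 [ 0.03  0.2  -0.34  2.25 -1.39  0.45  0.42]
S 60 1 [-1.37  0.43  1.23  2.31  4.62  0.89 -2.63]
S -30 0 [-0.88  0.37 -0.15  2.01  1.02  1.06  2.5 ]
S -30 1 [-1.32  0.38  0.36  2.03  0.87  0.92 -0.55]
```

```bash
cat > s2.py <<'E'
from cell import env
from h import *
b=np.array([614,11.5,40.]);R=tool(D(-90),D(45),0)
ptp(env,b-110*R[:,2],R); print("t",env.read_time_s(),np.round(env.read_joint_pos(),2))
line(env,b,R); env.gripper_to(40,40); print("w",env.read_gripper_width(),env.read_grip_force(),env.read_time_s())
line(env,b+[0,0,120],R)
print(np.round(env.read_joint_pos(),2),env.read_gripper_width(),env.read_time_s())
for f in (0,1):
  print("B",f,ik(env,mat(-60,0,120),tool(D(-90)+MY,D(45),f)),ik(env,mat(-60,0,35),tool(D(-90)+MY,D(45),f)))
for n in("side",):
  im,d=env.camera(n);cv2.imwrite("pics/side1.png",im[:,:,::-1])
E
python3 s2.py
```

```text
t 3.0667 [-0.63  0.62  0.09  1.54  0.6   1.48  2.38]
w 52.72908371532509 40.298571888121444 4.6417
[-0.56  0.51  0.12  1.61  0.64  1.44  2.47] 52.54107622557991 5.5917
B 0 [-0.28  0.23  0.3   2.13  0.88  1.02  2.56] [-0.28  0.4   0.3   2.17  0.94  0.88  2.39]
B 1 [-1.04  0.52  1.24  2.16  0.44  0.75 -0.22] [-0.99  0.85  1.21  2.19  0.01  0.54  0.02]
```

View pics/side1.png

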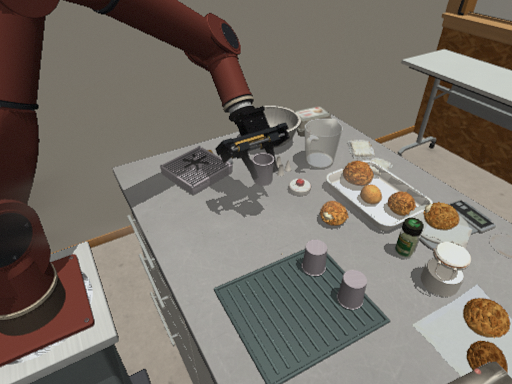

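The beaker is held upright at about (262,168), clear of everything. Now I'll lay it on the mat.

```bash
cat > s3.py <<'E'
from cell import env
from h import *
R=tool(D(-90)+MY,D(42.5),1)
ptp(env,mat(-60,5,190),R); print("t",env.read_time_s(),np.round(env.read_joint_pos(),2))
line(env,mat(-60,5,50),R,200); f0=np.array(env.read_wrist_force())
for z in np.arange(42,31.5,-1.5):
    line(env,mat(-60,5,z),R,40); f=np.array(env.read_wrist_force())-f0
    if f[2]>3: break
print(z,f.round(1),env.read_time_s())
env.gripper_to(70); env.gripper_to(87)
line(env,mat(-60,5,z)-130*R[:,2],R,200)
print(np.round(env.read_joint_pos(),2),env.read_time_s())
for f in (0,1): 
  for t in(45,30): print(t,f,ik(env,mat(-60,5,35),tool(D(90)+MY,D(t+2.5),f)),ik(env,mat(-60,5,35)-100*tool(D(90)+MY,D(t+2.5),f)[:,2],tool(D(90)+MY,D(t+2.5),f)))
for n in("scene","side"):
  im,d=env.camera(n);cv2.imwrite(f"pics/{n}2.png",im[:,:,::-1]);np.save(f"pics/{n}2d.npy",d)
im=cv2.imread("pics/side2.png");cv2.imwrite("pics/side2c.png",cv2.resize(im[:,100:400],None,fx=1.5,fy=1.5))
E
python3 s3.py
```

```text
t 7.9833 [-1.12  0.21  1.25  2.1   0.65  1.01 -0.28]
33.0 [-0.3  1.2 -0.5] 10.6833
[-1.15  0.36  1.12  2.14  0.51  0.96 -0.4 ] 12.7583
45 0 [ 0.39  0.85  0.62  1.56 -0.87  1.7   1.26] [ 0.5   0.85  0.62  1.37 -0.82  1.86  1.21]
30 0 [ 0.28  0.68  0.62  1.69 -0.74  1.44  1.17] [ 0.36  0.63  0.62  1.54 -0.67  1.6   1.11]
45 1 [ 0.27  0.93  0.81  1.57 -0.98  1.79 -1.8 ] [ 0.4   0.93  0.81  1.38 -0.92  1.93 -1.85]
30 1 [ 0.04  0.86  1.01  1.71 -0.97  1.61 -1.8 ] [ 0.14  0.8   1.01  1.55 -0.88  1.74 -1.86]
```

View pics/side2c.png

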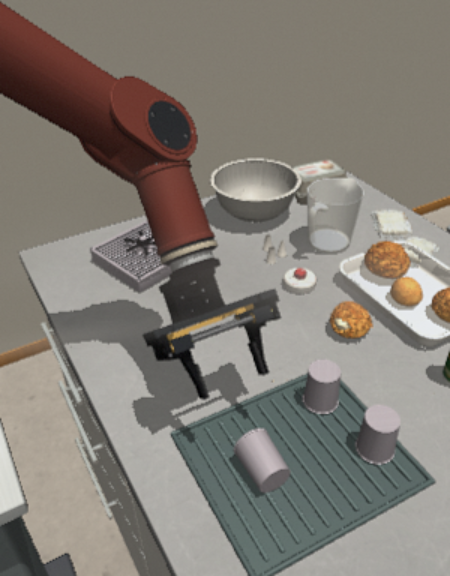

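The beaker lies along the ribs on the mat's free half, centred at crop (262,460). I'll measure it before the second grasp.

```bash
python3 - <<'E'
from cell import env
from h import *
Pm=[]
for c in("scene","side"):
    X=cloud(np.load(f"pics/{c}2d.npy"),env.camera_params(c)).reshape(-1,3)
    ctr=mat(-60,0,0)
    d=X-ctr; a=np.array([-np.sin(MY),np.cos(MY)]);e=np.array([np.cos(MY),np.sin(MY)])
    al=d[:,:2]@a; ac=d[:,:2]@e
    k=(np.abs(al)<75)&(np.abs(ac)<45)&(X[:,2]>20)&(X[:,2]<70)
    print(c,k.sum(),"y",np.percentile(al[k],[0,2,98,100]).round(1),"x",np.percentile(ac[k],[0,2,98,100]).round(1),"z",np.percentile(X[k,2],[98,100]).round(1))
    for lo in(-45,-20,0,20):
        s=k&(al>lo)&(al<lo+15); 
        if s.sum()>5: print(lo,s.sum(),ac[s].min().round(1),ac[s].max().round(1),"crest x",np.median(ac[s][X[s,2]>X[s,2].max()-3]).round(1),X[s,2].max().round(1))
E
```

```text
scene 721 y [-35.7 -34.3  34.   35.7] x [-29.6 -25.4  18.7  26.4] z [62.3 64.7]
-45 112 -23.8 24.1 crest x -0.3 59.0
-20 139 -25.2 18.0 crest x -0.9 60.6
0 138 -26.2 21.1 crest x 2.1 63.2
20 142 -29.6 26.4 crest x -1.0 64.7
side 938 y [-36.5 -35.6  32.6  34.9] x [-27.3 -25.4  22.4  28.8] z [60.  62.9]
-45 205 -24.4 25.5 crest x 0.4 57.5
-20 168 -25.8 23.1 crest x 0.6 59.4
0 169 -26.0 24.4 crest x -0.7 60.2
20 168 -27.3 28.8 crest x 1.9 62.9
```

```bash
cat > s4.py <<'E'
from cell import env
from h import *
R=tool(D(90)+MY,D(47.5),1); g=mat(-60,-8,33)
p=np.array(env.read_tcp_pos()); env.servo_line(L(p+[0,0,90]),v=250)
ptp(env,g-150*R[:,2],R); print("t",env.read_time_s(),np.round(env.read_joint_pos(),2))
line(env,g,R,150); env.gripper_to(40,50); print("w",env.read_gripper_width(),env.read_grip_force(),env.read_time_s())
line(env,g+[0,0,140],R)
print(np.round(env.read_joint_pos(),2),env.read_gripper_width(),env.read_time_s())
for h in (0,30,45,60,90,120): print("S",h,ik(env,(528,293,180),tool(D(h),D(45),0)),ik(env,(528,293,90),tool(D(h),D(45),0)))
print(ik(env,mat(-60,0,52),tool(D(90)+MY,D(45),0)))
im,d=env.camera("side");cv2.imwrite(f"pics/side3.png",im[:,:,::-1])
E
python3 s4.py
```

```text
t 15.5917 [ 0.48  0.96  0.81  1.23 -0.93  2.02 -1.88]
w 51.38704763830928 49.66906571199161 17.45
[ 0.27  0.77  0.85  1.49 -0.89  1.95 -1.93] 50.987036385729866 18.5333
S 0 None [-0.23  0.24 -0.72  2.25  1.45  0.75  2.64]
S 30 [-0.41 -0.1  -0.2   2.31  0.32  0.15 -1.96] [-0.66  0.08  0.04  2.39  2.6   0.13  2.04]
S 45 [-1.26 -0.17  0.79  2.32 -0.59  0.23 -0.69] [ 0.45  0.2  -0.92  2.32  4.37  0.12  0.69]
S 60 [-1.08 -0.02  0.79  2.24 -1.07  0.57  0.02] [ 0.68  0.36 -1.05  2.23 -1.    0.27  0.14]
S 90 [ 0.74  0.46 -1.08  1.9  -0.47  0.85  0.04] [ 0.72  0.66 -1.09  1.95 -0.31  0.68  0.02]
S 120 [ 0.57  0.75 -1.1   1.58 -0.13  1.26  0.15] [ 0.57  0.9  -1.1   1.63 -0.    1.14  0.15]
[ 0.67  0.71  0.19  1.55 -0.62  1.55  1.06]
```

View pics/side3.png

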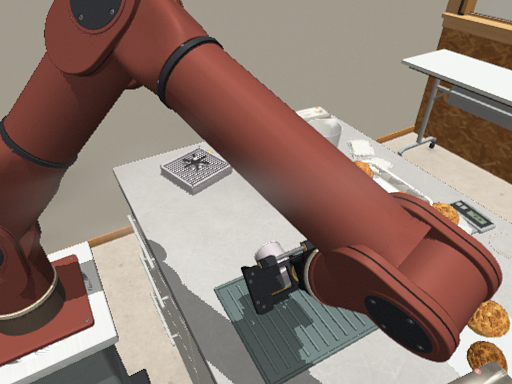

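The beaker is held at about (267,250), with the wrist and elbow clear. Next I'll spin it upside down above the mat and query IK for the star.

```bash
cat > s5.py <<'E'
from cell import env
from h import *
ptp(env,mat(-60,0,210),tool(D(90)+MY,D(45),0))
print(np.round(env.read_joint_pos(),2),env.read_gripper_width(),env.read_time_s())
for h in (30,45,60,75,90,110): print("S",h,ik(env,(528,293,180),tool(D(h),D(45),0)),ik(env,(528,293,88),tool(D(h),D(45),0)))
im,d=env.camera("scene");cv2.imwrite(f"pics/scene4.png",im[:,:,::-1]);np.save("pics/scene4d.npy",d)
E
python3 s5.py
```

```text
[ 0.63  0.54  0.25  1.47 -0.62  1.78  0.93] 51.123880769827956 21.0167
S 30 [ 0.72 -0.16 -1.23  2.27 -0.75  0.17 -0.92] [ 0.24  0.16 -0.88  2.35  2.16  0.19  2.55]
S 45 [-0.15 -0.06 -0.28  2.27 -1.01  0.31 -0.34] [ 0.45  0.21 -0.91  2.32  4.32  0.12  0.74]
S 60 [-0.08  0.02 -0.22  2.19 -1.08  0.57  0.02] [-0.11  0.19 -0.2   2.26 -1.43  0.47  0.44]
S 75 [-0.06  0.13 -0.16  2.08 -1.01  0.81  0.21] [-0.06  0.28 -0.16  2.14 -1.18  0.7   0.47]
S 90 [-0.06  0.25 -0.12  1.93 -0.91  1.03  0.35] [-0.05  0.38 -0.13  1.99 -1.    0.91  0.53]
S 110 [-0.08  0.4  -0.1   1.72 -0.77  1.28  0.5 ] [-0.08  0.52 -0.11  1.77 -0.8   1.16  0.62]
```

View pics/scene4.png

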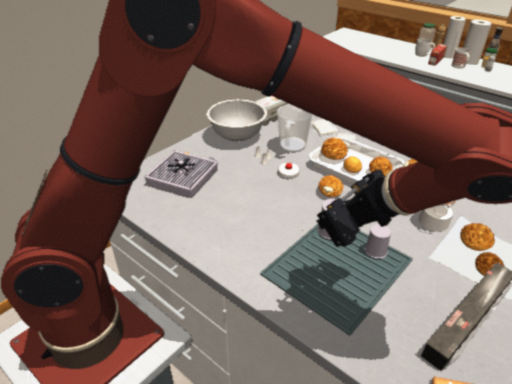

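The hand and wrist are clear; the beaker itself is hidden behind the hand at (345,215). Now the star.

```bash
cat > s6.py <<'E'
from cell import env
from h import *
R=tool(D(90),D(45),0); s=np.array([528,293.,0])
ptp(env,s+[0,0,190],R); print("t",env.read_time_s(),np.round(env.read_joint_pos(),2))
line(env,s+[0,0,103],R,150); env.dwell(.2); f0=np.array(env.read_wrist_force())
for z in np.arange(100,79,-1.):
    line(env,s+[0,0,z],R,40); env.dwell(.05); f=np.array(env.read_wrist_force())-f0
    print(z,f.round(1),round(env.read_tcp_pos()[2]+164*R[2,2],1))
    if f[2]>16: break
print(env.read_time_s(),env.read_gripper_width())
for n in("scene","side"):
  im,d=env.camera(n);cv2.imwrite(f"pics/{n}5.png",im[:,:,::-1]);np.save(f"pics/{n}5d.npy",d)
cv2.imwrite("pics/c5.png",cv2.resize(np.hstack([cv2.imread("pics/scene5.png")[100:240,90:290],cv2.imread("pics/side5.png")[100:240,110:310]]),None,fx=2,fy=2))
E
python3 s6.py
```

```text
t 23.175 [-0.06  0.24 -0.12  1.93 -0.9   1.04  0.33]
100.0 [ 0.5 -0.4 -1. ] 100.0
99.0 [ 1.5 -0.7 -0.5] 99.0
98.0 [-0.2 -0.3 -0.3] 98.0
97.0 [-0.7 -0.   0.3] 97.0
96.0 [ 1.  -0.9  0.1] 96.0
95.0 [ 0.7 -0.7  2.7] 95.2
94.0 [ 0.2 -0.2  3.6] 94.2
93.0 [1.2 0.4 5. ] 93.1
92.0 [1.3 0.3 5.2] 92.1
91.0 [1.8 0.5 5.5] 91.1
90.0 [1.3 0.  5.3] 90.1
89.0 [ 1.4 -0.5  6.4] 89.1
88.0 [0.8 0.8 6.8] 88.2
87.0 [2.2 0.3 7.1] 87.2
86.0 [ 1.5 -0.2  7.1] 86.3
85.0 [-1.  -1.4 13.8] 85.9
84.0 [-4.  -4.7 20.1] 85.6
29.2083 51.17789014050821
```

View pics/c5.png

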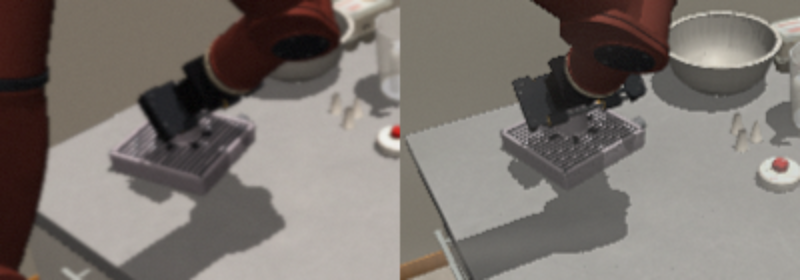

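The curve shows contact at about 95 mm and the stop at about 86 mm, which is the full 9 mm of travel. The picture has the gripper centred over the rinser at crop (180,120). I'll hold, then place.

```bash
cat > s7.py <<'E'
from cell import env
from h import *
env.dwell(1.5); print(np.round(env.read_wrist_force(),1))
R=tool(D(90),D(45),0); s=np.array([528,293.,0])
line(env,s+[0,0,190],R,150)
R=tool(D(90)+MY,D(45),0)
ptp(env,mat(-60,0,180),R); print("t",env.read_time_s(),np.round(env.read_joint_pos(),2))
line(env,mat(-60,0,60),R,150); env.dwell(.2); f0=np.array(env.read_wrist_force())
for z in np.arange(57,46,-1.):
    line(env,mat(-60,0,z),R,40); env.dwell(.05); f=np.array(env.read_wrist_force())-f0
    print(z,f.round(1))
    if f[2]>3: break
env.dwell(.2);print(env.read_time_s(),env.read_gripper_width(),env.read_grip_force())
E
python3 s7.py
```

```text
[-4.  -4.8 18.9]
t 33.775 [ 0.59  0.58  0.31  1.5  -0.64  1.75  0.98]
57.0 [0.5 1.4 0.3]
56.0 [0.4 0.4 0.7]
55.0 [0.4 0.  1. ]
54.0 [ 0.9  0.1 -0.5]
53.0 [-0.2  0.5 -0.5]
52.0 [0.7 1.5 3.1]
36.925 50.88300486014922 49.7167645628997
```

```bash
cat > s8.py <<'E'
from cell import env
from h import *
env.gripper_to(56); env.gripper_to(87)
R=tool(D(90)+MY,D(45),0); g=mat(-60,0,52)
line(env,g-100*R[:,2],R,120); line(env,g-100*R[:,2]+[0,0,150],R,200)
p=np.array(env.read_tcp_pos())
ptp(env,np.array([560,60,300]),tool(D(90),D(10),0))
for n in("scene","side"):
  im,d=env.camera(n);cv2.imwrite(f"pics/{n}6.png",im[:,:,::-1]);np.save(f"pics/{n}6d.npy",d)
  X=cloud(d,env.camera_params(n)).reshape(-1,3)
  for nm,c in dict(b=mat(-60,0,0)[:2],c1=(615,-226),c2=(629,-342)).items():
    Q=X[(np.hypot(X[:,0]-c[0],X[:,1]-c[1])<45)&(X[:,2]>70)&(X[:,2]<95)]
    if len(Q)>5: print(n,nm,len(Q),np.round(cv2.minEnclosingCircle(Q[:,:2].astype(np.float32))[0]),Q[:,2].min().round(),np.percentile(Q[:,2],[50,98]).round(1))
print(env.read_time_s())
cv2.imwrite("pics/side6c.png",cv2.resize(cv2.imread("pics/side6.png")[100:,120:440],None,fx=2,fy=2))
E
python3 s8.py
```

```text
scene b 318 [ 461. -291.] 70.0 [78.4 81.7]
scene c1 231 [ 614. -224.] 70.0 [78.6 81.7]
scene c2 262 [ 629. -342.] 70.0 [78.5 81.3]
side b 426 [ 461. -292.] 70.0 [76.6 78.9]
side c1 304 [ 615. -228.] 70.0 [76.5 78.8]
side c2 391 [ 628. -342.] 70.0 [76.5 78.7]
41.7417
```

View pics/side6c.png

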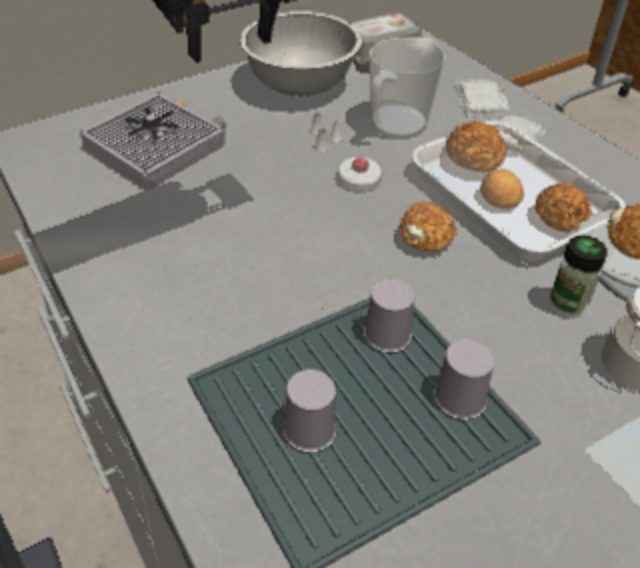

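The used beaker stands upside down on the mat at crop (310,410). Both clean beakers are where they started, and the star is up.

```bash
python3 -c "
from cell import env
print(env.finish_job())"
```

```text
the job is handed in; nothing more can be done
None
```

The used beaker was pressed mouth down on the star for about 1.5 s and now stands released, upside down on the mat clear of the two unmoved clean beakers; I handed the job in at about 42 s, and no verdict was returned.

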